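# Close and stow the sample pots at the finish-control desk

### The arm

A 6-joint arm with a two-finger parallel gripper is mounted at the origin on the work surface. World frame = base frame: x ahead of the robot, y to its left, z up, the work surface at z = 0. Lengths are in m, angles in rad, forces in N, time in s.
With the tool pointing down it reaches from about 0.275 to 0.75 m from the base axis. Payload 10.2 kg.
Tool frame: the origin (TCP) lies midway between the tips of the shut fingers; the grasp point (between the pads) lies 19 mm behind it (env.hold_point_z is the distance from the TCP to the grasp point, in m); x points along the fingers, z is the direction in which the jaws open and shut, and the axes are right-handed (so a half turn about x gives the same grasp; the last joint's range is limited). The gripper opens to 85 mm and grips with 20 to 120 N. Pads are 22 mm wide; open, the fingers measure 114 mm over their backs; the gripper's body (76 mm by 85 mm) begins 54 mm behind the grasp point. The pads swing forward as they close: fully open they stand 13 mm farther back than shut.
Start: joints at [0.979, 0.313, 1.498, -0, 1.331, -0.223], TCP at [0.189, 0.49, 0.231] pointing down, gripper open.
Joint ranges: [-2.94, 2.94], [-0.97, 2.17], [0.19, 2.56], [-1.23, 4.37], [0.02, 3.11], [-2.88, 2.88]. Speed limits (rad/s): [2.39, 2.39, 3.01, 3.14, 3.14, 3.14].

### API

Orientations are given as a unit quaternion [x, y, z, w].
In Python, from bench import env, kinematics, monitor, eyes, job gives the robot as it stands. The module is installed in compiled form; this text tells all that it offers. Calls block until the motion is done:
- env.reach(position, orientation): joint-space move of the TCP to a pose.
- env.movel(position, velocity=0.15, frame=None, guard=None): straight line of the TCP; frame=None keeps the orientation; velocity is the mean speed in m/s. With guard (N) it stops when the force on the tool has changed by that much, and returns True; else False.
- env.set_joints(angles): joint-space move.
- env.release() and env.close_gripper(effort=None): open the fingers fully, or close them until they stop; effort is the grip in N (None keeps the last).
- env.hold(seconds).
- kinematics.ik(position, orientation): joint angles nearest the present ones, or None.
- monitor.sense(): the state.
- eyes.grab_frame(name): name is "scene" or "side" or "wrist"; returns a dict with "frame" (400x640x3 uint8, red, green, blue), "mtx" (3x3 intrinsics, pixels), "view" (4x4, takes a point from world to camera coordinates). Camera axes: x right, y down, z forward; pixel columns grow to the right and rows downward; lengths in m; the calibration is good to about 2 mm. A picture is of the moment at which its call begins. There is no depth.
A pose or a line that the arm cannot do raises env.MotionError and nothing moves.
- job.hand_in(): hands the job in, once; it reports no verdict.
The state is a dict: "clock": time; "joints": joint angles; "qvel": joint speeds; "joint_efforts": joint torques, N m; "position": TCP position; "ee_rot": TCP orientation; "contact_force": force on the tool from outside, world axes, zero at the start; "ft_torque": the same for the moment, N m; "finger_gap": opening from 0.0 (shut) to 1.0 (fully open).
Only numpy, scipy, OpenCV 4.12 (cv2) and the standard library are available. Lean on these libraries where they do the work, as an engineer would, in place of code of your own. Each camera call takes 0.05 s, during which the arm holds its last target. There are 200 camera calls.

### The job

Stow the sample pots standing on the desk: pull the cabinet's drawer out to its stop, stand every pot upright in it, wide pots in the left compartment and slim ones in the right (as seen from the robot), with every lid pressed fully home, before you push the drawer fully shut. Leave the tape roll, the mug and the calculator where they are.

Things in the scene. Friction and masses are not known exactly. Their poses are not given: they have to be found in the camera images.
- wide1: wide white plastic sample pot with a paper band: upright cylinder 60 mm in diameter, 44 mm tall, closed by a grey ribbed lid of the same diameter; total height 60 mm when the lid is fully home (68 mm at most while it stands proud). 0.08 to 0.22 kg with lid. Origin: centre of its underside, z up when upright. None if this pot is absent in this run.
- wide1_lid (a joint): press-on lid of wide1, m: 0 when it stands 8 mm proud, 0.008 when fully home; sliding down takes about 7 N (up to 10 N while moving), stays where it is left. Top face of the lid: 68 mm above the pot's underside less this value. None if absent.
- wide2: wide white plastic sample pot with a paper band: upright cylinder 60 mm in diameter, 44 mm tall, closed by a grey ribbed lid of the same diameter; total height 60 mm when the lid is fully home (68 mm at most while it stands proud). 0.08 to 0.22 kg with lid. Origin: centre of its underside, z up when upright. None if this pot is absent in this run.
- wide2_lid (a joint): press-on lid of wide2, m: 0 when it stands 8 mm proud, 0.008 when fully home; sliding down takes about 7 N (up to 10 N while moving), stays where it is left. Top face of the lid: 68 mm above the pot's underside less this value. None if absent.
- slim1: slim white plastic sample pot with a paper band: upright cylinder 42 mm in diameter, 44 mm tall, closed by a grey ribbed lid of the same diameter; total height 60 mm when the lid is fully home (68 mm at most while it stands proud). 0.08 to 0.22 kg with lid. Origin: centre of its underside, z up when upright. None if this pot is absent in this run.
- slim1_lid (a joint): press-on lid of slim1, m: 0 when it stands 8 mm proud, 0.008 when fully home; sliding down takes about 7 N (up to 10 N while moving), stays where it is left. Top face of the lid: 68 mm above the pot's underside less this value. None if absent.
- slim2: slim white plastic sample pot with a paper band: upright cylinder 42 mm in diameter, 44 mm tall, closed by a grey ribbed lid of the same diameter; total height 60 mm when the lid is fully home (68 mm at most while it stands proud). 0.08 to 0.22 kg with lid. Origin: centre of its underside, z up when upright. None if this pot is absent in this run.
- slim2_lid (a joint): press-on lid of slim2, m: 0 when it stands 8 mm proud, 0.008 when fully home; sliding down takes about 7 N (up to 10 N while moving), stays where it is left. Top face of the lid: 68 mm above the pot's underside less this value. None if absent.
- slim3: slim white plastic sample pot with a paper band: upright cylinder 42 mm in diameter, 44 mm tall, closed by a grey ribbed lid of the same diameter; total height 60 mm when the lid is fully home (68 mm at most while it stands proud). 0.08 to 0.22 kg with lid. Origin: centre of its underside, z up when upright. None if this pot is absent in this run.
- slim3_lid (a joint): press-on lid of slim3, m: 0 when it stands 8 mm proud, 0.008 when fully home; sliding down takes about 7 N (up to 10 N while moving), stays where it is left. Top face of the lid: 68 mm above the pot's underside less this value. None if absent.
- drawer (a joint): how far the one drawer of the low white cabinet is out, m: 0 shut, 0.200 at its stop; slides to the cabinet's own -x (its front, towards the robot, turned by up to 0.12 rad) with about 2 N, stays where it is left. Cabinet: fixed, 260 mm deep (x), 280 wide (y), 104 high, 118 with the papers on top. Drawer front: blue, 278 mm wide, 15 mm thick, top edge 82 mm above the desk.
- drawer_handle (a point): middle of the drawer's level steel bar handle (11 mm thick, 120 mm long along y), 66 mm above the desk, 35 mm before the front; moves with the drawer, axes as the cabinet's. From here: inside of the tray x +50 to +280 mm (to +250 uncovered when out), left compartment centred at y +63, right at y -63, each 120 mm wide, floor at z -54, side walls and divider 50 mm high.
- tape: bystander: roll of adhesive tape lying flat, ring of 67 mm outer diameter, 24 mm high, among the pots; origin at the centre of its underside
- mug: bystander: white ceramic mug, 76 mm in diameter, 90 mm tall, handle at its +y; origin under its centre
- calculator: bystander: black pocket calculator, 140 x 80 x 16 mm, origin under its centre
Mind the look-alikes: they are no part of the job. Leave any orange look-alike of the wide1 alone. What is shaped like the slim1 but orange is not meant.

How it is judged:
By the outcome, as a careful person would: the job done as asked, in the order asked, and still so for the second after the job is handed in, with the robot touching nothing.
Of wide1, wide2, slim1, slim2, slim3 only 3 to 5 are there at a start; the rules pass over those that are not, and their reading is None.
At some moment in a run one of wide1, wide2, slim1, slim2, slim3 may be knocked a few centimetres aside while the robot is not near it.
It also fails if it takes over 210 s, if anything falls off the work surface, if the arm or the gripper's body presses on something with over 40 N, if the wrist force passes 120 N, or if a joint passes its speed limit or range.

## Working session

There is one attempt and no reset: what is moved stays moved. The work goes in short steps, each a Python script; the robot and the scene stay as the last script left them, time stands still between calls to the robot, and variables do not carry over. Pictures are saved under pics/ and viewed, about 12 in all and at most 16, crops included, and the job is handed in when it is done.

```bash
mkdir -p pics
python3 - <<'E'
from bench import env, kinematics, monitor, eyes, job
import cv2,numpy as np
s=monitor.sense();print(s['clock'],s['position'],s['ee_rot'],env.hold_point_z)
for n in("scene","side"):
    f=eyes.grab_frame(n);cv2.imwrite(f"pics/{n}0.png",f["frame"][:,:,::-1]);np.savez(f"pics/{n}0.npz",**f)
    print(n,f["mtx"].round(1).tolist(),f["view"].round(3).tolist())
E
```

```text
0.0 [0.18913556 0.48947818 0.23073698] [-0.40002699  0.58361073  0.3996748   0.58278381] 0.0187
scene [[404.6, 0.0, 320.5], [0.0, 404.6, 200.3], [0.0, 0.0, 1.0]] [[-0.299, 0.954, 0.016, 0.246], [0.652, 0.217, -0.726, -0.284], [-0.696, -0.207, -0.687, 1.286], [0.0, 0.0, 0.0, 1.0]]
side [[510.1, 0.0, 325.4], [0.0, 510.1, 203.4], [0.0, 0.0, 1.0]] [[-0.982, -0.19, -0.022, 0.505], [-0.086, 0.538, -0.839, 0.159], [0.171, -0.821, -0.544, 0.916], [0.0, 0.0, 0.0, 1.0]]
```

View pics/scene0.png

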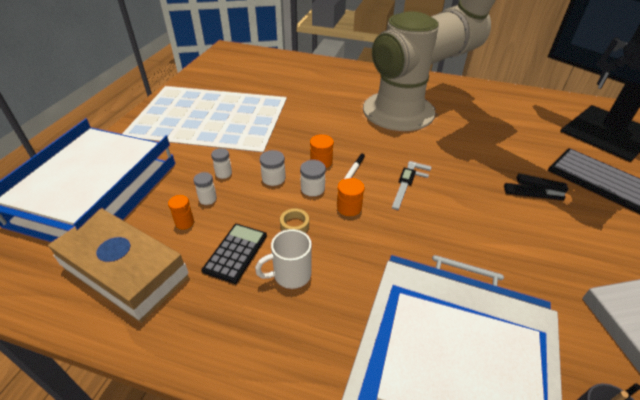

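View pics/side0.png

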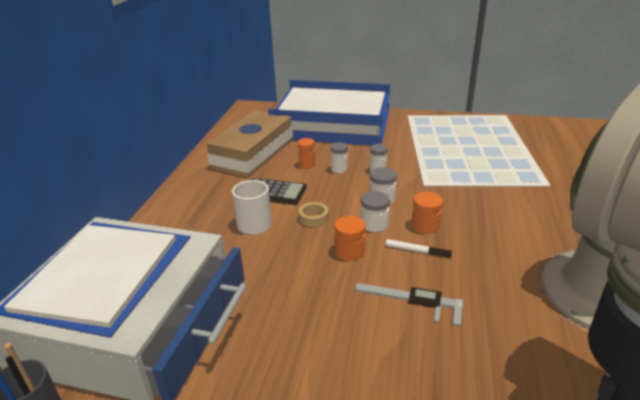

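The scene view (16 objects checked) shows:
- **Wide white pots:** (272,168) and (312,178).
- **Slim white pots:** (222,163) and (205,188).
- **Look-alikes to leave:** wide orange at (321,152) and (350,197), slim orange at (181,212).
- **Other white item:** the mug at (291,260).
- **Drawer handle:** bar from (436,260) to (502,277).

The side view shows the same four white pots. The drawer looks slightly open there.

```bash
cat > h.py <<'E'
from bench import env, kinematics, monitor, eyes, job
import cv2,numpy as np
from scipy.spatial.transform import Rotation as R
def ray(f,u,v):
    V=f["view"];d=V[:3,:3].T@np.linalg.solve(f["mtx"],[u,v,1]);c=-V[:3,:3].T@V[:3,3];return c,d
def cast(f,u,v,z):
    c,d=ray(f,u,v);return c+d*(z-c[2])/d[2]
def proj(f,p):
    q=f["mtx"]@(f["view"][:3,:3]@np.asarray(p)+f["view"][:3,3]);return q[:2]/q[2]
def tri(r1,r2):
    (c1,d1),(c2,d2)=r1,r2;A=np.c_[d1,-d2];t=np.linalg.lstsq(A,c2-c1,rcond=None)[0]
    a,b=c1+t[0]*d1,c2+t[1]*d2;return (a+b)/2,np.linalg.norm(a-b)
def quat(jaw):   # tool down, jaws opening along angle jaw (world)
    x=np.array([0,0,-1.]);z=np.array([np.cos(jaw),np.sin(jaw),0]);return R.from_matrix(np.c_[x,np.cross(z,x),z]).as_quat()
def snap(n,name,crop=None,scale=1):
    f=eyes.grab_frame(n);np.savez(f"pics/{name}.npz",**f);im=f["frame"][:,:,::-1]
    if crop: im=im[crop[1]:crop[3],crop[0]:crop[2]]
    cv2.imwrite(f"pics/{name}.png",cv2.resize(im,None,fx=scale,fy=scale,interpolation=cv2.INTER_CUBIC));return f
E
python3 - <<'E'
from h import *
s=np.load("pics/scene0.npz");d=np.load("pics/side0.npz")
# lid-centre/body-centre guesses
for n,a,b in [("wA",(272,159),(383,176)),("wB",(312,169),(375,201)),("sA",(222,155),(379,150)),("sB",(205,179),(339,148)),("orangeA",(321,142),(428,200)),("orB",(351,186),(349,225)),("mug",(292,243),(252,187)),
 ("h1",(436,260),(195,333)),("h2",(502,277),(0,0)),("hR",(502,277),(195,333)),("hL",(436,260),(241,288)),("tape",(295,221),(313,212))]:
    p,e=tri(ray(s,*a),ray(d,*b));print(n,p.round(3),round(e,4),cast(s,*a,.066).round(3))
im=np.vstack([cv2.resize(s["frame"][130:240,165:375],None,fx=3.5,fy=3.5,interpolation=2)[:,:735],cv2.resize(d["frame"][130:240,285:445],(735,505//1),interpolation=2)[:210]])[:,:,::-1]
cv2.imwrite("pics/c1.png",im)
print(kinematics.ik([.55,0,.3],quat(np.pi/2)))
E
```

```text
wA [ 0.428 -0.25   0.059] 0.0006 [ 0.437 -0.246  0.066]
wB [ 0.434 -0.144  0.059] 0.0006 [ 0.443 -0.142  0.066]
sA [ 0.451 -0.376  0.059] 0.0032 [ 0.461 -0.369  0.066]
sB [ 0.55  -0.367  0.062] 0.002 [ 0.555 -0.363  0.066]
orangeA [ 0.326 -0.156  0.063] 0.0018 [ 0.331 -0.154  0.066]
orB [ 0.474 -0.038  0.067] 0.0006 [ 0.473 -0.038  0.066]
mug [ 0.691 -0.101  0.092] 0.0066 [ 0.673 -0.107  0.066]
h1 [0.653 0.206 0.047] 0.0991 [0.628 0.168 0.066]
h2 [0.966 0.133 0.491] 0.065 [0.63  0.288 0.066]
hR [0.648 0.285 0.083] 0.0092 [0.63  0.288 0.066]
hL [0.625 0.167 0.064] 0.0019 [0.628 0.168 0.066]
tape [ 0.57  -0.14   0.017] 0.0035 [ 0.616 -0.121  0.066]
[-2.13062918e-01  3.31490387e-01  1.29484566e+00 -4.44089210e-16
  1.51525660e+00 -1.78385924e+00]
```

View pics/c1.png

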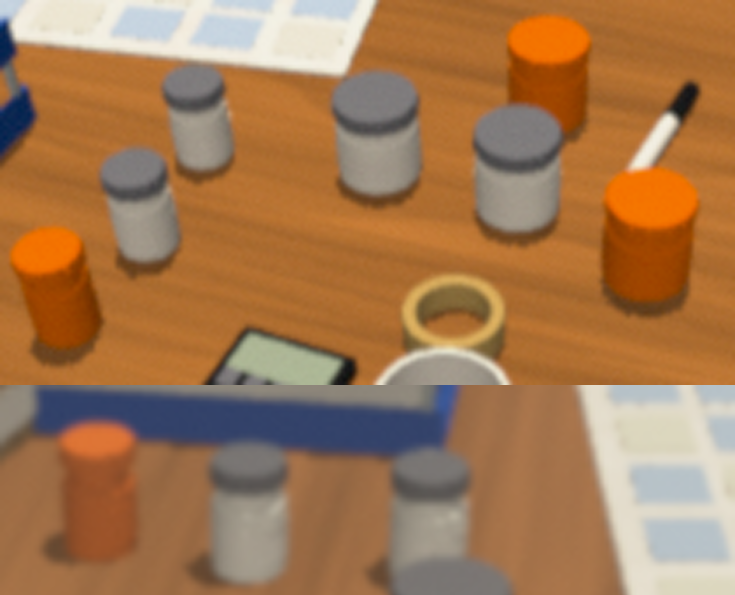

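The crop confirms four white grey-lidded pots, two wide and two slim. The orange ones are decoys. Next I'll look at the handle from the wrist camera.

Run:
```python
from h import *
env.reach([.56,.228,.30],quat(np.pi/2+0.0)); s=monitor.sense();print(s['clock'],s['position'],s['joints'].round(2) if hasattr(s['joints'],'round') else s['joints'])
f=snap("wrist","w1"); print(f["view"].round(3).tolist())
for y in (.168,.288): print(proj(f,[.629,y,.066]))
```

```text
1.7833 [0.55951852 0.2288124  0.29996113] [ 0.19  0.46  1.11  0.    1.57 -1.38]
[[-0.001, 1.0, 0.0, -0.228], [0.954, 0.001, 0.3, -0.594], [0.3, 0.001, -0.954, 0.279], [0.0, 0.0, 0.0, 1.0]]
[280.95794727 215.84916513]
[366.6147893 215.9059434]
```

View pics/w1.png

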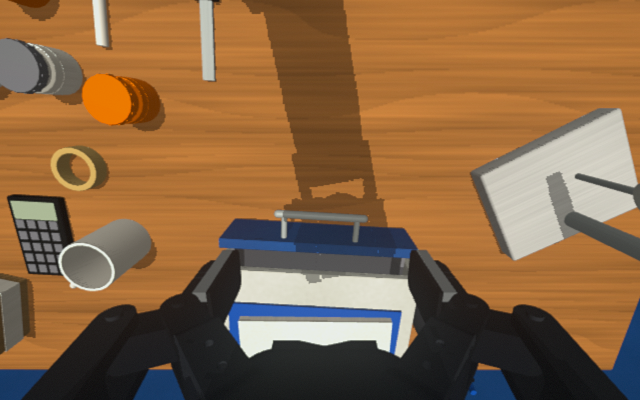

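The wrist view shows the handle bar from (276,213) to (367,218), so the cabinet is yawed slightly negative and the drawer is out by roughly 20–30 mm. I'll hook the shut fingers behind the bar and pull.

Run:
```python
from h import *
f=np.load("pics/w1.npz")
a,b=cast(f,277,213.5,.066),cast(f,366.5,218,.066);m=(a+b)/2;d=b-a
yaw=np.arctan2(-d[0],d[1]);print(a.round(4),b.round(4),np.linalg.norm(d),yaw)
# front top face edges: near edge at z=.082
p=[cast(f,232,220,.082),cast(f,414,230,.082)];print("front near edge",np.round(p,4))
ux=np.array([np.cos(yaw),np.sin(yaw),0])
q=quat(np.pi/2+yaw)
env.close_gripper()
t=m+ux*.0205
env.reach([t[0],t[1],.15],q)
print("down",env.movel([t[0],t[1],.046],velocity=.06,guard=6))
s=monitor.sense();print(s['position'],np.round(s['contact_force'],2))
e=t-ux*.215
print("pull",env.movel([e[0],e[1],.046],velocity=.06,guard=14))
s=monitor.sense();print(s['clock'],s['position'],np.round(s['contact_force'],2))
```

```text
[0.6255 0.1626 0.066 ] [0.6321 0.288  0.066 ] 0.12553163337810427 -0.053016736384849425
front near edge [[0.6289 0.1043 0.082 ]
 [0.6433 0.351  0.082 ]]
down False
[0.64945203 0.22422021 0.04635182] [-0.2   1.42  0.14]
pull True
7.9167 [0.46381984 0.23419716 0.04646992] [ 3.53  0.6  -0.3 ]
```

Run:
```python
from h import *
s=monitor.sense();p=np.array(s['position']);yaw=-.053;ux=np.array([np.cos(yaw),np.sin(yaw),0])
e=p-ux*.02
print("pull",env.movel(e,velocity=.03,guard=25))
s=monitor.sense();print(s['clock'],s['position'],np.round(s['contact_force'],2))
p=np.array(s['position'])+ux*.003
env.movel(p,velocity=.05);env.movel([p[0],p[1],.2],velocity=.2)
env.reach([.42,.228,.32],quat(np.pi/2));f=snap("wrist","w2");print(monitor.sense()['position'])
```

```text
pull True
8.2333 [0.46402018 0.23424624 0.04688042] [ 4.18 -0.48  0.51]
[0.41980946 0.22789543 0.3184301 ]
```

View pics/w2.png

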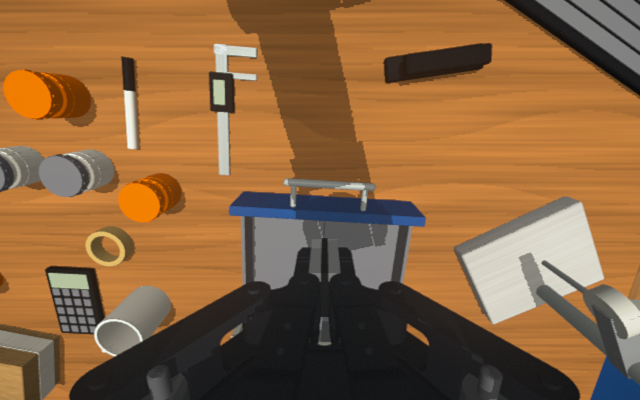

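The drawer is out against its stop: a second pull stalled at the same spot. The handle is now at (287,182) to (374,187). Next I'll look at the pots from above.

Run:
```python
from h import *
f=np.load("pics/w2.npz")
a,b=cast(f,288,182,.066),cast(f,374,187,.066);m=(a+b)/2;d=b-a
print("handle",m.round(4),np.linalg.norm(d),np.arctan2(-d[0],d[1]))
env.reach([.53,-.28,.32],quat(np.pi/2));env.release()
f=snap("wrist","w3");print(monitor.sense()['clock'])
for n,p in dict(wA=[.428,-.25,.06],wB=[.434,-.144,.06],sA=[.451,-.376,.06],sB=[.55,-.367,.06]).items(): print(n,proj(f,p).round(1))
```

```text
handle [0.4487 0.2374 0.066 ] 0.12258720382705082 -0.06007361302298331
12.75
wA [347.4  86.2]
wB [427.9  91. ]
sA [252.4 104.6]
sB [263.8 177.1]
```

View pics/w3.png

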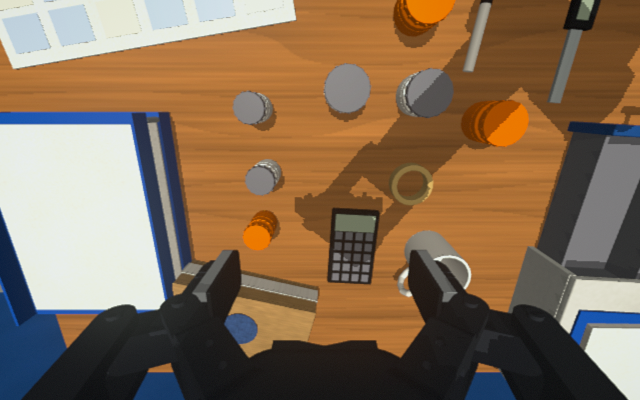

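The wrist view shows the lids: wides at (347,88) and (428,92), slims at (251,107) and (262,179). There is no third slim, and the tape at (411,184) and calculator are clear. I'll write the per-pot routine and run it on the first wide pot.

```bash
cat > pot.py <<'E'
from h import *
H=np.array([.448,.2365]);YAW=-.056
ux=np.array([np.cos(YAW),np.sin(YAW)]);uy=np.array([-ux[1],ux[0]])
def look(guess,dia,name):
    """lid centre from straight above: low-saturation blob nearest to the guess"""
    env.reach([guess[0]+.08,guess[1],.32],quat(np.pi/2))
    f=snap("wrist",name)
    hsv=cv2.cvtColor(f["frame"],cv2.COLOR_RGB2HSV)
    m=cv2.morphologyEx((hsv[...,1]<70).astype(np.uint8),cv2.MORPH_OPEN,np.ones((5,5)))
    n,_,st,ce=cv2.connectedComponentsWithStats(m)
    g=proj(f,[*guess,.062]);best=None
    for i in range(1,n):
        p=cast(f,*ce[i],.062);w=np.linalg.norm(cast(f,ce[i][0]+np.sqrt(st[i,4]/np.pi),ce[i][1],.062)-p)*2
        if abs(w-dia)<.012:
            r=np.linalg.norm(ce[i]-g)
            if best is None or r<best[0]: best=(r,p[:2],w)
    print(name,"lid",best and (best[0].round(1),best[1].round(4),best[2].round(4)));return best[1]
def press(xy,top,q):
    env.movel([*xy,top+.03],velocity=.25)
    hit=env.movel([*xy,top-.016],velocity=.03,guard=24)
    s=monitor.sense();print("  press",hit,"z",round(s['position'][2],4),np.round(s['contact_force'],1))
    env.movel([*xy,.20],velocity=.25)
def stow(guess,dia,loc,name,jaw=np.pi/4):
    q=quat(jaw);xy=look(guess,dia,name)
    assert np.linalg.norm(xy-np.array(guess))<.06
    dst=H+ux*loc[0]+uy*loc[1]
    for p in ([*xy,.03],[*dst,.03]): assert kinematics.ik(p,q) is not None,p
    env.close_gripper();env.reach([*xy,.20],q);press(xy,.060,q)
    env.release();print("  desc",env.movel([*xy,.022],velocity=.12,guard=8));env.close_gripper(30)
    print("  gap",round(monitor.sense()['finger_gap'],3))
    env.movel([*xy,.22],velocity=.2);env.reach([*dst,.22],q)
    env.movel([*dst,.06],velocity=.2);print("  down",env.movel([*dst,.030],velocity=.04,guard=5))
    s=monitor.sense();print("  placed z",round(s['position'][2],4),"gap",round(s['finger_gap'],3))
    env.release();env.movel([*dst,.20],velocity=.2);env.close_gripper();press(dst,.072,q)
    print("  clock",monitor.sense()['clock'])
E
python3 - <<'E'
from pot import *
f=np.load("pics/w3.npz")
for n,u in dict(wA=(347,88),wB=(428,92),sA=(251,107),sB=(262,179)).items(): print(n,cast(f,*u,.063).round(3))
stow((.43,-.25),.06,(.180,.063),"lA")
snap("wrist","w4")
E
```

```text
wA [ 0.43  -0.251  0.063]
wB [ 0.435 -0.145  0.063]
sA [ 0.454 -0.377  0.063]
sB [ 0.552 -0.369  0.063]
lA lid (np.float64(0.9), array([ 0.4306, -0.251 ]), np.float64(0.0613))
  press True z 0.0599 [-3.2  1.9 13.5]
  desc False
  gap 0.694
  down True
  placed z 0.0344 gap 0.695
  press True z 0.072 [ 0.4 -0.2  4.3]
  clock 28.75
```

View pics/w4.png

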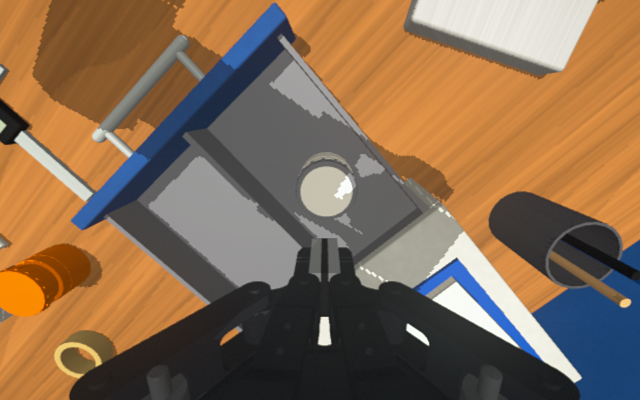

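The wide pot stands in the left compartment at (325,190). Its lid top is at 72.0 mm, which is the floor plus 60 mm, so it is home. I'll do the rest the same way.

Run:
```python
from pot import *
stow((.435,-.145),.06,(.095,.063),"lB")
stow((.552,-.369),.042,(.180,-.063),"lC",jaw=np.pi/2)
```

```text
lB lid (np.float64(1.5), array([ 0.4362, -0.1435]), np.float64(0.0613))
  press True z 0.06 [-3.3  1.7 14.2]
  desc False
  gap 0.699
  down True
  placed z 0.0344 gap 0.694
  press True z 0.072 [ 1.7 -1.1  5.8]
  clock 45.2667
lC lid (np.float64(15.2), array([ 0.5442, -0.3873]), np.float64(0.0429))
  press True z 0.06 [-0.8  1.1 12.1]
  desc False
  gap 0.486
  down True
  placed z 0.0342 gap 0.486
  press True z 0.072 [0.6 0.4 7.4]
  clock 63.0583
```

Run:
```python
from pot import *
stow((.454,-.377),.042,(.095,-.063),"lD",jaw=np.pi/2)
env.reach([.60,.228,.33],quat(np.pi/2));snap("wrist","w5")
```

```text
lD lid (np.float64(2.4), array([ 0.4546, -0.3802]), np.float64(0.0424))
  press True z 0.0601 [-3.1  2.4 10.2]
  desc False
  gap 0.484
  down True
  placed z 0.034 gap 0.484
  press True z 0.072 [ 1.1 -0.4  7.1]
  clock 80.3833
```

View pics/w5.png

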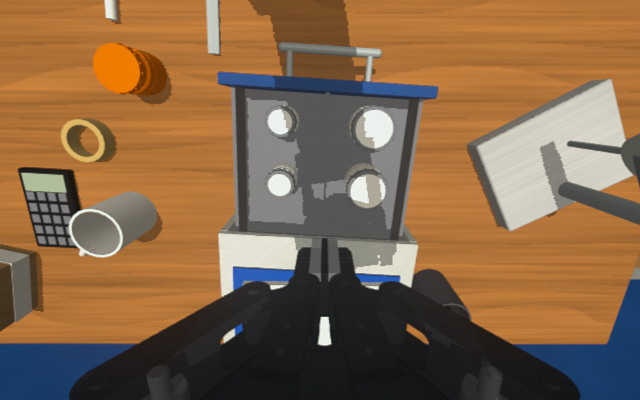

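All four pots stand upright: wides on the robot's left at (372,128) and (366,188), slims on the right at (281,121) and (280,183). Before shutting the drawer I'll check for any missed pot.

Run:
```python
from h import *
snap("scene","s2")
```

```text
(no output)
```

View pics/s2.png

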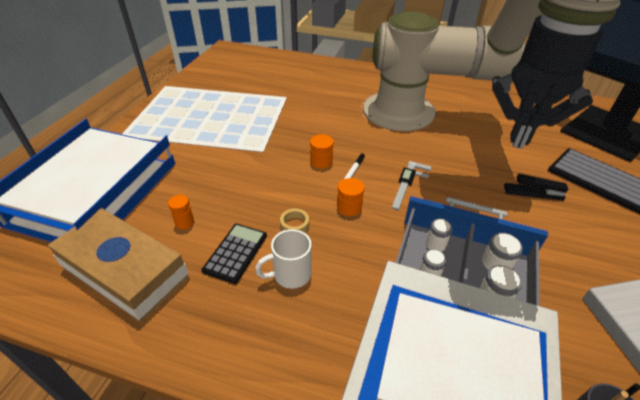

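The scene view confirms that no white pots are left on the desk. The bystanders and orange decoys are where they were, and the divider separates wides from slims. Now I'll push the drawer shut gently.

Run:
```python
from pot import *
q=quat(np.pi/2+YAW)
a=H-ux*.05
env.reach([*a,.20],q);env.movel([*a,.052],velocity=.15)
print(env.movel([*(H-ux*.017),.052],velocity=.02,guard=1.2),monitor.sense()['position'])
print("push",env.movel([*(H+ux*.20),.052],velocity=.05,guard=12))
s=monitor.sense();print(s['clock'],s['position'],np.round(s['contact_force'],1))
p=np.array(s['position'][:2])
print("push2",env.movel([*(p+ux*.02),.052],velocity=.02,guard=18))
s=monitor.sense();p=np.array(s['position'][:2]);print(p,"bar travel",(p-H)@ux+.0165,np.round(s['contact_force'],1))
b=p-ux*.05;env.movel([*b,.052],velocity=.1);env.movel([*b,.25],velocity=.2)
env.reach([.45,.10,.33],quat(np.pi/2));env.hold(.3)
print(monitor.sense()['clock'])
a,b=snap("scene","s3",(330,180,600,400),1.4),snap("side","d3",(0,180,300,400),1.4)
cv2.imwrite("pics/end.png",np.hstack([cv2.resize(cv2.imread(f"pics/{n}.png"),(390,308)) for n in("s3","d3")]))
```

```text
False [0.43095849 0.23746575 0.05200218]
push True
88.5167 [0.63069463 0.22621634 0.05134177] [-1.8 -1.2  0.4]
push2 True
[0.63054759 0.22612584] bar travel 0.19934208025469918 [-0.6  1.2  0.5]
91.8167
```

View pics/end.png

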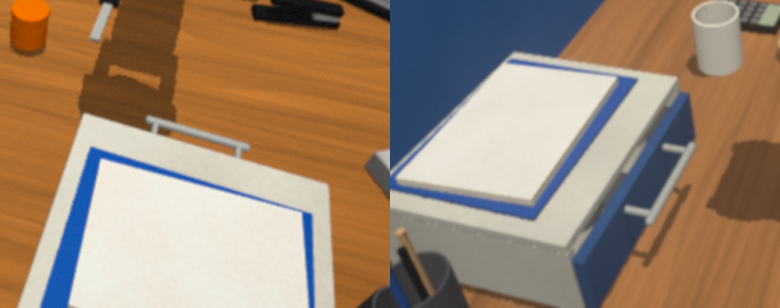

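```bash
python3 -c "
from bench import job;print(job.hand_in())"
```

```text
the job is handed in; nothing more can be done
None
```

I stowed all four white pots that were there (two wide, two slim), shut the drawer and handed the job in at about 92 s of the 210 s allowed. No third slim pot was visible in any view.

- **Opening:** I pulled the drawer out with the shut fingers hooked behind the handle. A second pull stalled at the same spot, so it was at its stop.
- **Pots:** The wide ones went in the left compartment and the slim ones in the right. A wrist view and a scene view before closing showed all four upright. One slim pot had been knocked about 20 mm; the look before each pick caught it.
- **Lids:** I pressed each lid on the desk and again in the drawer. The pressed tops read 60 mm (within 0.1 mm) on the desk and 72.0 mm in the drawer, whose floor is 12 mm up, so every lid is fully home.
- **Closing:** A second push with an 18 N guard stalled at the same place, with measured travel of 199.3 mm. That is within measuring error of the full 200 mm, and the last pictures show the front against the cabinet.
- **Bystanders:** The scene view before closing showed the tape, mug, calculator and orange look-alikes where they started.

No checks failed. I could not see the pots after the drawer was shut, so their standing upright inside rests on the view before closing and the slow push (0.05 m/s).

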